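# Make up two breakfast trays at the bakery counter

## Task

Make up two breakfast orders: on the two-bay tray put the round roll in the wide bay and the squat jar in the narrow bay; on the three-bay tray put the long roll in the middle bay, lying along the bay, and the tall jar and the white cup in the two end bays, one in each, whichever way round. Carry each thing upright, set it down gently (no dropping) standing flat on the tray floor at the middle of its bay, to within about a centimetre both ways, and let go. Leave the sugar shaker and the bell where they stand.

Things in the scene. Friction and masses are not known exactly. Their poses are not given: they have to be found in the camera images.
- tray_two: Low wooden tray with TWO unequal bays, fixed, 150 mm (its x) by 211 mm (its y). Origin: centre of its underside. Floor 6 mm thick; outer lips and the rib between the bays are 12 mm high over all, 6 and 5 mm thick. Bays side by side along y, each 138 mm clear along x: narrow bay 82 mm wide, centred at y = -58.5 mm; wide bay 112 mm wide, centred at y = +43.5 mm.
- tray_three: Low wooden tray with THREE equal bays, fixed, 150 mm (its x) by 280 mm (its y). Origin: centre of its underside. Floor 6 mm thick; outer lips and the ribs between the bays are 12 mm high over all, 6 and 5 mm thick. Bays side by side along y, each 86 mm wide and 138 mm clear along x, centred at y = -91, 0 and +91 mm.
- round_roll: Loose round crusty bread roll, rigid, scored with a cross; 62 mm across (widest 19 mm up, about 59 mm at 9 and 57 mm at 30 mm up), 44 mm high, domed top, flat underside, about 70 g. Origin at the centre of its underside, z up its axis.
- long_roll: Loose long crusty bread roll, rigid, with slanting cuts; 110 mm long (its x) with half-round ends, 46 mm wide (its y) with flat upright sides along the middle 64 mm, 36 mm high, about 90 g. Origin at the centre of its underside. Lies on the counter with its length within 20 degrees of the world x direction.
- squat_jar: Loose low jam jar with a steel lid, round, 60 mm across, 48 mm high, about 220 g. Origin at the centre of its underside, z up its axis.
- tall_jar: Loose tall, slimmer jam jar with a steel lid, of the same glass, round, 50 mm across, 85 mm high, about 240 g. Origin at the centre of its underside, z up its axis.
- cup: Loose empty white ceramic cup without a handle, round, 64 mm across its rim and narrowing towards the foot, 60 mm high, about 160 g. Origin at the centre of its underside, z up its axis.
- shaker: Loose steel sugar shaker, 40 mm across, 75 mm high; a bystander standing in the row of stock, to be left alone. Origin at the centre of its underside, z up its axis.
- bell: Loose brass counter bell on a dark wooden foot, 76 mm across, 44 mm high; a bystander at one end of the row, to be left alone. Origin at the centre of its underside, z up its axis.

How it is judged:
By the outcome, as a careful person would: the job done as asked, in the order asked, and still so for the second after the job is handed in, with the robot touching nothing.
It also fails if it takes over 125 s, if anything falls off the work surface, if the arm or the gripper's body presses on something with over 40 N, if the wrist force passes 120 N, or if a joint passes its speed limit or range.

## Robot

A 6-joint arm with a two-finger parallel gripper is mounted at the origin on the work surface. World frame = base frame: x ahead of the robot, y to its left, z up, the work surface at z = 0. Lengths are in m, angles in degrees, forces in N, time in s.
With the tool pointing down it reaches from about 0.35 to 0.85 m from the base axis. Payload 8.1 kg.
Tool frame: the origin (TCP) lies on the centre line of the jaws, within the pads' length; the fingertips stand 22 mm ahead of it and the grasp point (between the pads) lies 3 mm ahead of it; z points along the fingers, y is the line along which they close (so a half turn about z gives the same grasp; the last joint's range is limited). The gripper opens to 93 mm and grips with 3 to 60 N. Pads are 15 mm wide; open, the fingers measure 128 mm over their backs; the gripper's body (75 mm by 188 mm) begins 65 mm behind the grasp point.
Start: joints at [61.627, 7.471, 85.268, -0, 87.261, -4.893], TCP at [0.239, 0.55, 0.241] pointing down, gripper open.
Joint ranges: [-169.43, 169.43], [-51.17, 129.36], [1.28, 143.12], [-76.62, 256.62], [0, 156.53], [-152.29, 152.29]. Speed limits (degrees/s): [136.94, 136.94, 159.86, 180, 180, 180].

## Interface

Orientations are given as [roll, pitch, yaw] about the fixed x, y, z axes, in that order (R = Rz(yaw) Ry(pitch) Rx(roll)).
In Python, from station import * gives the robot as it stands. The module is installed in compiled form; this text tells all that it offers.
- The arm moves only by the shell command python3 -m pendant 'ROWS' [FORCE]. ROWS is a JSON list of rows, 1 to 20 of them, each of 7 numbers: a rotation vector rx, ry, rz in degrees, then dx, dy, dz in m, then the finger opening in m; each row is the pose to reach, as a shift and turn from the pose commanded when the command began, along the tool's axes at that moment; what a row does not reach only later rows make up. A row lasts 1/8 s, in which the tool goes at most 0.0625 m and 10.7 degrees, less where a joint would pass 70% of its speed; a pose out of reach is approached as far as the arm can. The fingers move at their own pace and stop on an object; FORCE is the grip in N (left out, the last holds). Time passes only in rows, so rows that do not move let the fingers close. It prints the time, the measured TCP pose, the force, the opening and the grip force at its end.
- get_obs(): the state, without advancing time (a new reading comes with each control period).
- snapshot(name): name is "scene" or "top" or "wrist"; returns a dict with "image" (400x640x3 uint8, red, green, blue), "camera_matrix" (3x3 intrinsics, pixels), "rvec" (rotation vector, rad) and "tvec" (3), from world to camera coordinates, as OpenCV has them; the wrist camera has in their place "T_tool_cam" (4x4, takes a point from camera to tool coordinates, whose origin is the TCP and whose axes are the flange's). Camera axes: x right, y down, z forward; pixel columns grow to the right and rows downward; lengths in m; the calibration is good to about 2 mm. A picture is of the moment at which its call begins: read the wrist's pose just before it. There is no depth.
- sign_off(): hands the job in; it is judged then, once.
Trained networks look in a picture, given as the dict that the camera call returned (one of the last four; its "shot" number tells which), for a name from the list of things; names that differ only in an ending like _2 or _b are one class to them, and where a whole thing is asked for, a point or a joint stands for the part that bears it (a point fixed in the world has none). Each returns a list of dicts, best first, with "conf" (0 to 1); they miss things now and then, are a little off and sometimes report something else, mostly with a low value. They report only what shows in the picture. A call takes as long as a camera call.
- boxes_of(picture, thing): "point" ([row, column] in pixels, amid what is visible of it).
- cut_out(picture, thing): "region" (400x640 bool, what is visible of it) and "point" ([row, column] in pixels, amid what is visible of it).
- landmark_of(picture, thing): "point" ([row, column] in pixels: a listed point, or the origin of a listed thing).
The state is a dict: "t": time; "joint_positions": joint angles; "qd": joint speeds; "joint_torque": joint torques, N m; "tcp_pos": TCP position; "tool_rot": TCP orientation; "wrist_force": force on the tool from outside, world axes, zero at the start; "torque": the same for the moment, N m; "width": finger opening in m; "gripper_force": force on a finger pad.
Only numpy, scipy, OpenCV 4.12 (cv2) and the standard library are available. Lean on these libraries where they do the work, as an engineer would, in place of code of your own. Each camera call takes 0.05 s, during which the arm holds its last target. There are 200 camera calls.

## Working session

There is one attempt and no reset: what is moved stays moved. The work goes in short steps, Python scripts to look and compute and a shell command to move; the robot and the scene stay as the last step left them, time stands still between calls to the robot, and variables do not carry over. Pictures are saved under pics/ and viewed, at most 14 in all, crops included, and the job is handed in when it is done.

```bash
mkdir -p pics; cat > h.py <<'E'
from station import *
import numpy as np, cv2
from scipy.spatial.transform import Rotation as R
def ray(s,p):
    d=cv2.undistortPoints(np.array([[[p[1],p[0]]]],float),np.array(s["camera_matrix"]),None)[0,0]
    d=np.array([d[0],d[1],1.])
    if "rvec" in s:
        M=cv2.Rodrigues(np.array(s["rvec"],float))[0]; return -M.T@np.array(s["tvec"]).ravel(), M.T@d
    o=s["obs"]; T=np.eye(4); T[:3,:3]=R.from_euler("xyz",o["tool_rot"],degrees=True).as_matrix(); T[:3,3]=o["tcp_pos"]
    T=T@np.array(s["T_tool_cam"]); return T[:3,3],T[:3,:3]@d
def at(s,p,z):
    c,d=ray(s,p); return c+d*(z-c[2])/d[2]
def snap(n):
    o=get_obs(); s=snapshot(n); s["obs"]=o; return s
def save(s,f): cv2.imwrite(f,s["image"][:,:,::-1])
E
python3 - <<'E'
from h import *
print({k:np.round(v,3) for k,v in get_obs().items()})
S={n:snap(n) for n in("top","scene")}
for n,s in S.items():
    save(s,f"pics/{n}0.png"); print(n,"cam",ray(s,[200,320])[0].round(3))
    for t in"tray_two tray_three round_roll long_roll squat_jar tall_jar cup shaker bell".split():
        for x in landmark_of(s,t)[:3]: print(t,round(x["conf"],2),np.round(x["point"]),at(s,x["point"],0).round(4))
E
```

```text
{'t': np.float64(0.0), 'joint_positions': array([ 6.1626e+01,  7.5130e+00,  8.5327e+01, -1.0000e-03,  8.7262e+01,
       -4.8930e+00]), 'qd': array([ 0.03 ,  0.047, -0.103, -0.003,  0.038,  0.004]), 'joint_torque': array([ 1.0000e-03, -5.5982e+01, -4.9177e+01,  7.7000e-02,  3.6000e-02,
       -0.0000e+00]), 'tcp_pos': array([0.239, 0.55 , 0.24 ]), 'tool_rot': array([-1.79898e+02, -8.00000e-03,  1.56519e+02]), 'wrist_force': array([-0.929,  0.005, -0.137]), 'torque': array([0.067, 0.044, 0.039]), 'gripper_force': np.float64(0.0), 'width': np.float64(0.093)}
top cam [0.326 0.004 1.065]
tray_two 0.7 [162. 271.] [0.6345 0.1554 0.    ]
tray_three 0.73 [166. 388.] [ 0.625  -0.1638  0.    ]
round_roll 0.76 [235. 208.] [0.4313 0.3142 0.    ]
long_roll 0.83 [232. 395.] [ 0.4472 -0.1797  0.    ]
squat_jar 0.9 [237. 449.] [ 0.4348 -0.3227  0.    ]
tall_jar 0.61 [232. 308.] [0.4411 0.0485 0.    ]
cup 0.55 [243. 353.] [ 0.416  -0.0702  0.    ]
shaker 0.79 [232. 260.] [0.4397 0.1777 0.    ]
shaker 0.69 [237. 444.] [ 0.4343 -0.3103  0.    ]
bell 0.63 [209. 493.] [ 0.5111 -0.4418  0.    ]
scene cam [ 1.314 -0.027  1.026]
tray_two 0.73 [237. 389.] [0.6242 0.1631 0.    ]
tray_three 0.7 [234. 275.] [ 0.6155 -0.1656  0.    ]
round_roll 0.62 [188. 432.] [0.433  0.3197 0.    ]
long_roll 0.94 [185. 274.] [ 0.4302 -0.1821  0.    ]
squat_jar 0.87 [185. 234.] [ 0.4303 -0.3111  0.    ]
cup 0.62 [186. 311.] [ 0.4324 -0.0657  0.    ]
shaker 0.74 [186. 392.] [0.4268 0.1922 0.    ]
bell 0.6 [207. 190.] [ 0.5223 -0.4296  0.    ]
```

View pics/top0.png

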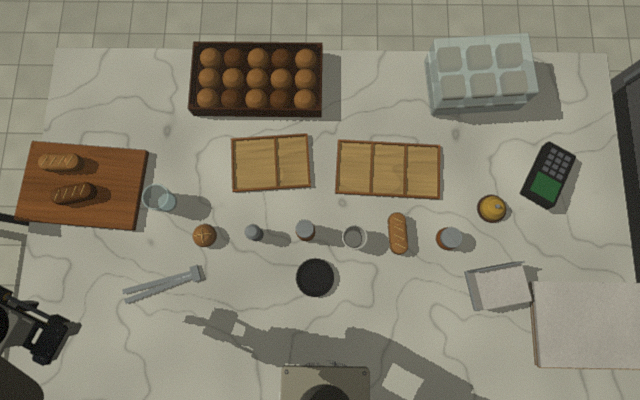

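View pics/scene0.png

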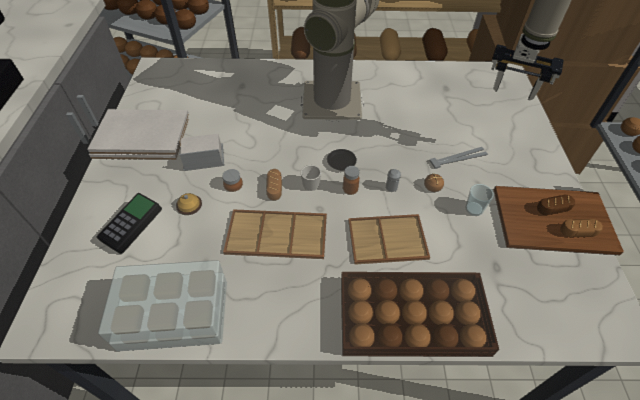

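```bash
cat > fit.py <<'E'
from h import *
from scipy.optimize import minimize
def circ(prof): 
    a=np.linspace(0,2*np.pi,48,endpoint=False)
    return np.vstack([np.c_[r*np.cos(a),r*np.sin(a),0*a+z] for r,z in prof])
def box(x,y,h,z0=0): return np.array([[a*x/2,b*y/2,c] for a in(-1,1) for b in(-1,1) for c in(z0,h)])
def stad():
    c=circ([(.023,0),(.023,.028),(.017,.036)]); return np.vstack([c+[.032,0,0],c-[.032,0,0]])
M=dict(round_roll=circ([(.028,0),(.0295,.009),(.031,.019),(.0285,.03),(.012,.044)]),long_roll=stad(),
 squat_jar=circ([(.03,0),(.03,.048)]),tall_jar=circ([(.025,0),(.025,.085)]),cup=circ([(.022,0),(.032,.06)]),
 shaker=circ([(.02,0),(.02,.075)]),bell=circ([(.038,0),(.038,.012),(.01,.044)]),
 tray_two=box(.15,.211,.012),tray_three=box(.15,.28,.012))
def cam(s):
    if "rvec" in s: return np.array(s["rvec"],float),np.array(s["tvec"],float)
    o=s["obs"];T=np.eye(4);T[:3,:3]=R.from_euler("xyz",o["tool_rot"],degrees=True).as_matrix();T[:3,3]=o["tcp_pos"]
    T=np.linalg.inv(T@np.array(s["T_tool_cam"]));return cv2.Rodrigues(T[:3,:3])[0],T[:3,3]
def mask(s,name,p,z=0):
    P=M[name]@R.from_euler("z",p[2]).as_matrix().T+[p[0],p[1],z]
    uv=cv2.projectPoints(P,*cam(s),np.array(s["camera_matrix"],float),None)[0]
    m=np.zeros((400,640),np.uint8)
    h=cv2.convexHull((uv.clip(-2000,3000)*16).astype(np.int32)); cv2.fillConvexPoly(m,h,255,cv2.LINE_AA,4); return m/255.
def fit(shots,name,p0,yaw=False,z=0):
    """shots: (picture, region) pairs; p0 [x,y,yaw]"""
    def f(q):
        p=[q[0],q[1],q[2]/5 if yaw else p0[2]]; l=0
        for s,g in shots:
            m=mask(s,name,p,z); i=np.minimum(m,g).sum(); l+=1-i/(m.sum()+g.sum()-i+1e-9)
        return l/len(shots)
    n=3 if yaw else 2
    q0=np.array([p0[0],p0[1],p0[2]*5])[:n]
    r=minimize(f,q0,method="Nelder-Mead",options=dict(initial_simplex=np.vstack([q0]+[q0+.015*np.eye(n)[i]*(2 if i==2 else 1) for i in range(n)]),xatol=1e-4,fatol=1e-5))
    p=r.x.copy(); 
    if yaw: p[2]/=5
    return p,1-r.fun
def find(s,name,near=None,z=0):
    c=cut_out(s,name)
    c=[x for x in c if near is None or np.hypot(*(at(s,x["point"],z+.02)-near)[:2])<.06]
    return (s,c[0]["region"].astype(float)) if c else None
E
python3 - <<'E'
from fit import *
S=[snap("top"),snap("scene")]
G=dict(tray_two=(.632,.158),tray_three=(.622,-.164),round_roll=(.432,.316),shaker=(.433,.185),tall_jar=(.436,.05),cup=(.425,-.067),long_roll=(.438,-.181),squat_jar=(.431,-.315),bell=(.517,-.435))
for t,g in G.items():
    y=t[:4] in("tray","long")
    gs=[find(s,t,np.array([*g,0])) for s in S]
    out=[]
    for k in([0,1],[0],[1]):
        sh=[gs[i] for i in k if gs[i]]
        if sh: p,q=fit(sh,t,[*g,0.],y); out.append((p[:2].round(4),np.degrees(p[2:]).round(1),round(q,2)))
        else: out.append(None)
    print(t,out)
E
```

```text
tray_two [(array([0.6308, 0.1574]), array([4.5]), np.float64(0.95)), (array([0.6318, 0.1572]), array([3.9]), np.float64(0.96)), (array([0.6297, 0.1581]), array([4.6]), np.float64(0.95))]
tray_three [(array([ 0.6172, -0.1616]), array([-0.]), np.float64(0.94)), (array([ 0.618 , -0.1617]), array([-2.3]), np.float64(0.95)), (array([ 0.6158, -0.1607]), array([-2.7]), np.float64(0.95))]
round_roll [(array([0.4274, 0.3208]), array([], dtype=float64), np.float64(0.84)), (array([0.4285, 0.3202]), array([], dtype=float64), np.float64(0.85)), (array([0.4258, 0.3215]), array([], dtype=float64), np.float64(0.84))]
shaker [(array([0.4304, 0.1875]), array([], dtype=float64), np.float64(0.67)), None, (array([0.4304, 0.1875]), array([], dtype=float64), np.float64(0.67))]
tall_jar [(array([0.4421, 0.0569]), array([], dtype=float64), np.float64(0.84)), (array([0.4406, 0.0563]), array([], dtype=float64), np.float64(0.86)), (array([0.4394, 0.0571]), array([], dtype=float64), np.float64(0.82))]
cup [(array([ 0.4284, -0.0675]), array([], dtype=float64), np.float64(0.87)), (array([ 0.4284, -0.0675]), array([], dtype=float64), np.float64(0.85)), (array([ 0.4292, -0.067 ]), array([], dtype=float64), np.float64(0.9))]
long_roll [(array([ 0.4415, -0.183 ]), array([0.3]), np.float64(0.8)), (array([ 0.4415, -0.1833]), array([0.2]), np.float64(0.86)), (array([ 0.4323, -0.1807]), array([0.3]), np.float64(0.74))]
squat_jar [(array([ 0.4311, -0.3113]), array([], dtype=float64), np.float64(0.81)), (array([ 0.4304, -0.3104]), array([], dtype=float64), np.float64(0.79)), (array([ 0.4311, -0.3115]), array([], dtype=float64), np.float64(0.83))]
bell [(array([ 0.513 , -0.4353]), array([], dtype=float64), np.float64(0.83)), (array([ 0.513 , -0.4334]), array([], dtype=float64), np.float64(0.8)), (array([ 0.5132, -0.4353]), array([], dtype=float64), np.float64(0.86))]
```

```bash
cat > g.py <<'E'
from h import *
def go(*wp):
    "waypoints (x,y,z,yaw): shift/turn in tool axes from the present pose"
    o=get_obs(); Q=R.from_euler("xyz",o["tool_rot"],degrees=True); p=np.array(o["tcp_pos"])
    for w in wp:
        D=Q.inv()*R.from_euler("xyz",[180,0,w[3]],degrees=True); d=Q.inv().apply(np.array(w[:3])-p); v=D.as_rotvec(degrees=True)
        print(v.round(1).tolist(),d.round(4).tolist(),"rows",round(max(np.linalg.norm(d)/.0625,np.linalg.norm(v)/10.7),1))
E
python3 -c "
from g import *
go((.38,.32,.25,94.4))"
```

```text
[0.0, 0.0, 62.1] [-0.221, -0.1551, -0.0093] rows 5.8
```

```bash
python3 -m pendant '[[0,0,31,-0.11,-0.078,-0.005,0.093],[0,0,62.1,-0.221,-0.155,-0.009,0.093],[0,0,62.1,-0.221,-0.155,-0.009,0.093],[0,0,62.1,-0.221,-0.155,-0.009,0.093],[0,0,62.1,-0.221,-0.155,-0.009,0.093],[0,0,62.1,-0.221,-0.155,-0.009,0.093],[0,0,62.1,-0.221,-0.155,-0.009,0.093],[0,0,62.1,-0.221,-0.155,-0.009,0.093]]'
python3 - <<'E'
from g import *; from fit import *
s=snap("wrist"); save(s,"pics/w1.png"); print(np.round(s["T_tool_cam"],3))
g=find(s,"round_roll",np.array([.428,.32,0]))
if g: print(fit([g],"round_roll",[.428,.32,0]))
go((.428,.32,.15,94.4),(.428,.32,.022+.003,94.4))
E
```

```text
t: 3.0
tcp_pos: [0.3798, 0.3203, 0.2496]
tool_rot: [-180.0, -0.0, 94.6]
wrist_force: [-0.1, -0.2, 1.0]
width: 0.0927
gripper_force: 0.0
[[ 0.001 -0.968 -0.252  0.069]
 [ 1.     0.001 -0.001  0.   ]
 [ 0.001 -0.252  0.968 -0.145]
 [ 0.     0.     0.     1.   ]]
(array([0.42789367, 0.31758523]), np.float64(0.9432797877822182))
[-0.0, 0.0, 0.2] [-0.0043, 0.0481, 0.0996] rows 1.8
[-0.0, 0.0, 0.2] [-0.0043, 0.0481, 0.2246] rows 3.7
```

View pics/w1.png

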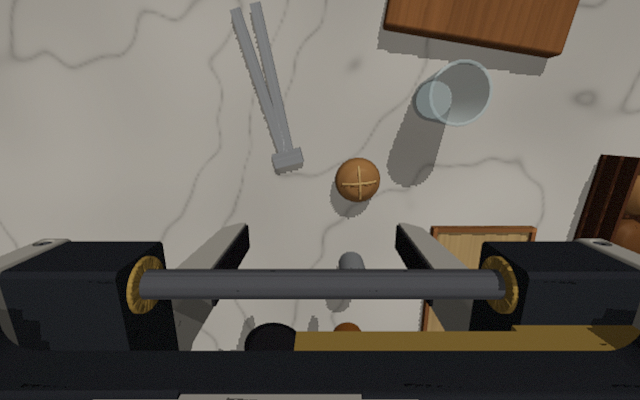

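```bash
python3 -m pendant '[[0,0,0.2,-0.003,0.024,0.05,0.08],[0,0,0.2,-0.003,0.048,0.1,0.08],[0,0,0.2,-0.003,0.048,0.15,0.08],[0,0,0.2,-0.003,0.048,0.19,0.08],[0,0,0.2,-0.003,0.048,0.21,0.08],[0,0,0.2,-0.003,0.048,0.218,0.08],[0,0,0.2,-0.003,0.048,0.2236,0.08],[0,0,0.2,-0.003,0.048,0.2236,0.08],[0,0,0.2,-0.003,0.048,0.2236,0.04],[0,0,0.2,-0.003,0.048,0.2236,0.04],[0,0,0.2,-0.003,0.048,0.2236,0.04],[0,0,0.2,-0.003,0.048,0.2236,0.04],[0,0,0.2,-0.003,0.048,0.2236,0.04]]' 15
python3 -c "
from g import *
print(get_obs()['tcp_pos'])"
```

```text
t: 4.72
tcp_pos: [0.4285, 0.3211, 0.0267]
tool_rot: [180.0, -0.0, 94.2]
wrist_force: [-0.8, -0.6, 6.3]
width: 0.0607
gripper_force: 15.0
[0.42847991 0.32109347 0.02670238]
```

```bash
python3 -c "
from g import *
go((.4285,.3211,.15,94.4),(.6277,.202,.15,94.4),(.6277,.202,.0335,94.4))"
```

```text
[0.0, -0.0, -0.2] [0.0001, 0.0001, -0.1233] rows 2.0
[0.0, -0.0, -0.2] [-0.1334, 0.19, -0.1232] rows 4.2
[0.0, -0.0, -0.2] [-0.1334, 0.1899, -0.0067] rows 3.7
```

```bash
python3 -m pendant '[[0,0,0,0,0,-0.02,0.04],[0,0,0,0,0,-0.06,0.04],[0,0,0,0,0,-0.12,0.04],[0,0,0,-0.026,0.038,-0.123,0.04],[0,0,0,-0.053,0.076,-0.123,0.04],[0,0,0,-0.08,0.114,-0.123,0.04],[0,0,0,-0.107,0.152,-0.123,0.04],[0,0,0,-0.125,0.178,-0.123,0.04],[0,0,0,-0.1334,0.19,-0.12,0.04],[0,0,0,-0.1334,0.19,-0.12,0.04],[0,0,0,-0.1334,0.19,-0.08,0.04],[0,0,0,-0.1334,0.19,-0.045,0.04],[0,0,0,-0.1334,0.19,-0.025,0.04],[0,0,0,-0.1334,0.19,-0.015,0.04],[0,0,0,-0.1334,0.19,-0.015,0.04],[0,0,0,-0.1334,0.19,-0.015,0.04]]'
python3 - <<'E'
from g import *
go((.6277,.202,.0335,94.4)); print(get_obs()["wrist_force"])
s=snap("wrist"); save(s,"pics/w2.png")
E
```

```text
t: 6.72
tcp_pos: [0.6285, 0.2021, 0.0428]
tool_rot: [179.9, -0.0, 94.2]
wrist_force: [0.4, -0.1, -0.9]
width: 0.0606
gripper_force: 15.0
[0.1, -0.0, -0.2] [-0.0001, -0.0008, 0.0093] rows 0.1
[ 0.3984127  -0.06278217 -0.85617196]
```

View pics/w2.png

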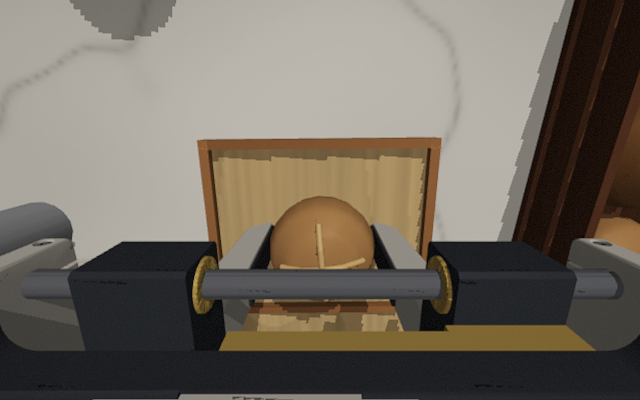

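```bash
python3 -m pendant '[[0,0,0,0,0,0.004,0.04],[0,0,0,0,0,0.007,0.04],[0,0,0,0,0,0.0095,0.04],[0,0,0,0,0,0.0095,0.04],[0,0,0,0,0,0.0095,0.04]]'
python3 - <<'E'
from h import *
s=snap("wrist"); print([at(s,p,.012).round(4).tolist() for p in([151,320],[308,320])],get_obs()["wrist_force"])
E
```

```text
t: 7.4
tcp_pos: [0.6275, 0.2018, 0.0327]
tool_rot: [180.0, 0.0, 94.2]
wrist_force: [-5.5, -1.6, 8.5]
width: 0.0608
gripper_force: 15.0
[[0.6227, 0.255, 0.012], [0.6304, 0.1491, 0.012]] [-4.34512519 -1.1686387   8.43947524]
```

```bash
python3 -m pendant '[[0,0,0,0,0,0,0.075],[0,0,0,0,0,0,0.075],[0,0,0,0,0,0,0.075],[0,0,0,0,0,-0.01,0.075],[0,0,0,0,0,-0.05,0.075],[0,0,0,0,0,-0.11,0.085],[0,0,0,-0.05,-0.023,-0.16,0.085],[0,0,0,-0.1,-0.047,-0.21,0.085],[0,0,0,-0.15,-0.07,-0.22,0.085],[0,0,0,-0.497,-0.2335,-0.22,0.085],[0,0,0,-0.497,-0.2335,-0.22,0.085],[0,0,0,-0.497,-0.2335,-0.22,0.085],[0,0,0,-0.497,-0.2335,-0.22,0.085],[0,0,0,-0.497,-0.2335,-0.22,0.085],[0,0,0,-0.497,-0.2335,-0.22,0.085],[0,0,0,-0.497,-0.2335,-0.22,0.085],[0,0,0,-0.497,-0.2335,-0.22,0.085],[0,0,0,-0.497,-0.2335,-0.22,0.085],[0,0,0,-0.497,-0.2335,-0.22,0.085]]'
cat > look.py <<'E'
import sys; from g import *; from fit import *
t,x,y,z=sys.argv[1],*map(float,sys.argv[2:5]); yaw=len(sys.argv)>5
s=snap("wrist"); g=find(s,t,np.array([x,y,z]),z)
print("wrist",fit([g],t,[x,y,float(sys.argv[5])if yaw else 0],yaw,z) if g else None)
E
cp look.py l.py; python3 look.py squat_jar .431 -.311 0
python3 - <<'E'
from g import *; from fit import *
s=snap("top"); g=find(s,"round_roll",np.array([.628,.202,0])); print(fit([g],"round_roll",[.628,.202,0],z=.006) if g else None)
go((.431,-.311,.033,94.4))
E
```

```text
t: 9.82
tcp_pos: [0.4317, -0.31, 0.2517]
tool_rot: [180.0, -0.0, 94.3]
wrist_force: [0.8, -0.3, 0.4]
width: 0.0849
gripper_force: 0.0
wrist (array([ 0.42927747, -0.31406739]), np.float64(0.8212000473229047))
(array([0.62758724, 0.20032716]), np.float64(0.8098540266773152))
[0.0, 0.0, -0.1] [-0.0005, -0.0005, 0.2186] rows 3.5
```

```bash
python3 -m pendant '[[0,0,0,-0.0025,-0.0015,0.05,0.085],[0,0,0,-0.0025,-0.0015,0.11,0.085],[0,0,0,-0.0025,-0.0015,0.16,0.085],[0,0,0,-0.0025,-0.0015,0.19,0.085],[0,0,0,-0.0025,-0.0015,0.21,0.085],[0,0,0,-0.0025,-0.0015,0.2187,0.085],[0,0,0,-0.0025,-0.0015,0.2187,0.085],[0,0,0,-0.0025,-0.0015,0.2187,0.085],[0,0,0,-0.0025,-0.0015,0.2187,0.04],[0,0,0,-0.0025,-0.0015,0.2187,0.04],[0,0,0,-0.0025,-0.0015,0.2187,0.04],[0,0,0,-0.0025,-0.0015,0.2187,0.04],[0,0,0,-0.0025,-0.0015,0.2187,0.04]]' 25
python3 - <<'E'
from g import *
c=np.array([.631,.1575])+R.from_euler("z",4.4,degrees=True).as_matrix()[:2,:2]@[0,-.0585]; print(c)
go((.431,-.312,.15,94.4),(*c,.15,94.4),(*c,.040,94.4)); 
E
```

```text
t: 11.65
tcp_pos: [0.4299, -0.3138, 0.0331]
tool_rot: [180.0, 0.0, 94.2]
wrist_force: [-0.6, 0.7, 3.1]
width: 0.0586
gripper_force: 25.0
[0.63548806 0.09917241]
[0.0, 0.0, -0.2] [0.0017, 0.0013, -0.1169] rows 1.9
[0.0, 0.0, -0.2] [0.3967, 0.2354, -0.1169] rows 7.6
[0.0, 0.0, -0.2] [0.3967, 0.2354, -0.0069] rows 7.4
```

```bash
python3 -m pendant '[[0,0,0,0,0,-0.02,0.04],[0,0,0,0,0,-0.06,0.04],[0,0,0,0,0,-0.117,0.04],[0,0,0,0.05,0.03,-0.13,0.04],[0,0,0,0.1,0.06,-0.13,0.04],[0,0,0,0.15,0.09,-0.13,0.04],[0,0,0,0.2,0.12,-0.13,0.04],[0,0,0,0.25,0.15,-0.13,0.04],[0,0,0,0.3,0.18,-0.13,0.04],[0,0,0,0.35,0.208,-0.13,0.04],[0,0,0,0.385,0.229,-0.13,0.04],[0,0,0,0.3967,0.2354,-0.12,0.04],[0,0,0,0.3967,0.2354,-0.12,0.04],[0,0,0,0.3967,0.2354,-0.08,0.04],[0,0,0,0.3967,0.2354,-0.045,0.04],[0,0,0,0.3967,0.2354,-0.025,0.04],[0,0,0,0.3967,0.2354,-0.015,0.04],[0,0,0,0.3967,0.2354,-0.012,0.04],[0,0,0,0.3967,0.2354,-0.012,0.04]]'
python3 - <<'E'
from g import *; from fit import *
go((.6355,.0992,.0395,94.4)); print(get_obs()["wrist_force"])
s=snap("wrist"); save(s,"pics/w3.png")
s=snap("top"); g=find(s,"squat_jar",np.array([.635,.099,0])); print(fit([g],"squat_jar",[.635,.099,0],z=.011) if g else None)
E
```

```text
t: 14.02
tcp_pos: [0.6362, 0.0992, 0.046]
tool_rot: [179.9, 0.0, 94.2]
wrist_force: [0.5, 0.6, -2.0]
width: 0.0587
gripper_force: 25.0
[0.1, 0.0, -0.2] [0.0, -0.0007, 0.0065] rows 0.1
[ 0.51854282  0.60324107 -2.00301134]
None
```

View pics/w3.png

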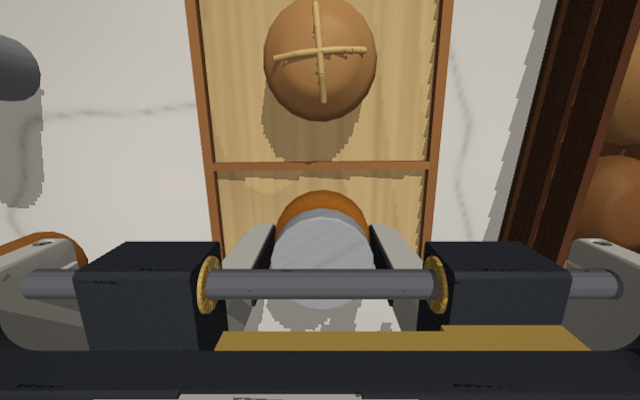

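```bash
python3 - <<'E'
from h import *
s=snap("wrist"); print(at(s,[171,320],.012).round(4), at(s,[258,322],.059).round(4))
E
python3 -m pendant '[[0,0,0,0,0,0.003,0.04],[0,0,0,0,0,0.005,0.04],[0,0,0,0,0,0.0068,0.04],[0,0,0,0,0,0.0068,0.04],[0,0,0,0,0,0.0068,0.04]]'
```

```text
[0.6324 0.1385 0.012 ] [0.6364 0.1011 0.059 ]
t: 14.85
tcp_pos: [0.6354, 0.0993, 0.0391]
tool_rot: [-180.0, 0.0, 94.2]
wrist_force: [-5.4, -0.5, 6.6]
width: 0.0587
gripper_force: 25.0
```

```bash
python3 -m pendant '[[0,0,0,0,0,0,0.075],[0,0,0,0,0,0,0.075],[0,0,0,0,0,0,0.075],[0,0,0,0,0,-0.01,0.075],[0,0,0,0,0,-0.05,0.075],[0,0,0,0,0,-0.11,0.075],[0,0,0,0,0,-0.17,0.075],[0,0,94.2,-0.267,-0.22,-0.22,0.075],[0,0,94.2,-0.267,-0.22,-0.22,0.075],[0,0,94.2,-0.267,-0.22,-0.22,0.075],[0,0,94.2,-0.267,-0.22,-0.22,0.075],[0,0,94.2,-0.267,-0.22,-0.22,0.075],[0,0,94.2,-0.267,-0.22,-0.22,0.075],[0,0,94.2,-0.267,-0.22,-0.22,0.075],[0,0,94.2,-0.267,-0.22,-0.22,0.075],[0,0,94.2,-0.267,-0.22,-0.22,0.075],[0,0,94.2,-0.267,-0.22,-0.22,0.075],[0,0,94.2,-0.267,-0.22,-0.22,0.075],[0,0,94.2,-0.267,-0.22,-0.22,0.075]]'
python3 - <<'E'
from g import *; from fit import *
s=snap("wrist"); save(s,"pics/w4.png"); g=find(s,"long_roll",np.array([.4415,-.183,0]))
for a in(-.2,0,.2): print(fit([g],"long_roll",[.4415,-.183,a],True) if g else None)
t=snap("top"); g=find(t,"squat_jar",np.array([.635,.099,0])); print(fit([g],"squat_jar",[.635,.099,0],z=.006) if g else None)
g=find(t,"long_roll",np.array([.4415,-.183,0]))
for a in(-.2,.2): print(fit([g],"long_roll",[.4415,-.183,a],True) if g else None)
E
```

```text
t: 17.23
tcp_pos: [0.4356, -0.1831, 0.2582]
tool_rot: [180.0, -0.0, 0.1]
wrist_force: [1.0, 0.3, -0.4]
width: 0.0749
gripper_force: 0.0
(array([ 0.43841838, -0.18402667,  0.06503443]), np.float64(0.914667049539904))
(array([ 0.438567  , -0.18389582,  0.07154695]), np.float64(0.9149002363214076))
(array([ 0.43922294, -0.18380989,  0.07158576]), np.float64(0.9144702521793746))
(array([0.63283792, 0.09460232]), np.float64(0.6963206288831515))
None
None
```

View pics/w4.png

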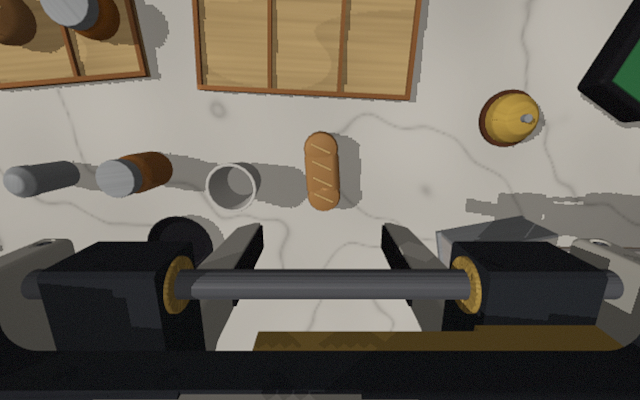

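```bash
python3 - <<'E'
from g import *; from fit import *
go((.439,-.184,.030,4.)); s=snap("wrist")
print(at(s,[88,198],.012),at(s,[100,410],.012))
S=[snap("top"),snap("scene")]; gs=[x for x in(find(q,"tray_three",np.array([.617,-.161,0])) for q in S) if x]
for a in(-.05,-.02): print(fit(gs,"tray_three",[.62,-.158,a],True))
E
```

```text
[-0.0, 0.0, -3.9] [0.0035, 0.0009, 0.228] rows 3.6
[ 0.54930298 -0.02123083  0.012     ] [ 0.5349213  -0.30013342  0.012     ]
(array([ 0.61729007, -0.1618827 , -0.04638085]), np.float64(0.8867780592488268))
(array([ 0.61744245, -0.16079019, -0.02368939]), np.float64(0.8828299933864441))
```

```bash
python3 -m pendant '[[0,0,-3.9,0.0035,0.001,0.05,0.065],[0,0,-3.9,0.0035,0.001,0.11,0.065],[0,0,-3.9,0.0035,0.001,0.165,0.065],[0,0,-3.9,0.0035,0.001,0.2,0.065],[0,0,-3.9,0.0035,0.001,0.218,0.065],[0,0,-3.9,0.0035,0.001,0.228,0.065],[0,0,-3.9,0.0035,0.001,0.228,0.065],[0,0,-3.9,0.0035,0.001,0.228,0.065],[0,0,-3.9,0.0035,0.001,0.228,0.03],[0,0,-3.9,0.0035,0.001,0.228,0.03],[0,0,-3.9,0.0035,0.001,0.228,0.03],[0,0,-3.9,0.0035,0.001,0.228,0.03],[0,0,-3.9,0.0035,0.001,0.228,0.03]]' 20
python3 - <<'E'
from g import *
go((.617,-.163,.15,-2.7),(.617,-.163,.037,-2.7))
E
```

```text
t: 19.35
tcp_pos: [0.4394, -0.1844, 0.0306]
tool_rot: [180.0, -0.0, 3.9]
wrist_force: [-1.7, 0.6, 5.4]
width: 0.0461
gripper_force: 20.0
[0.0, -0.0, 6.6] [0.1787, -0.0091, -0.1193] rows 3.4
[0.0, -0.0, 6.6] [0.1786, -0.0092, -0.0063] rows 2.9
```

```bash
python3 -m pendant '[[0,0,0,0,0,-0.02,0.03],[0,0,0,0,0,-0.06,0.03],[0,0,0,0,0,-0.115,0.03],[0,0,2,0.04,-0.002,-0.119,0.03],[0,0,4,0.085,-0.004,-0.119,0.03],[0,0,6.6,0.13,-0.007,-0.119,0.03],[0,0,6.6,0.165,-0.009,-0.119,0.03],[0,0,6.6,0.1787,-0.009,-0.119,0.03],[0,0,6.6,0.1787,-0.009,-0.119,0.03],[0,0,6.6,0.1787,-0.009,-0.08,0.03],[0,0,6.6,0.1787,-0.009,-0.045,0.03],[0,0,6.6,0.1787,-0.009,-0.025,0.03],[0,0,6.6,0.1787,-0.009,-0.013,0.03],[0,0,6.6,0.1787,-0.009,-0.012,0.03],[0,0,6.6,0.1787,-0.009,-0.012,0.03]]'
python3 - <<'E'
from g import *; from fit import *
go((.617,-.163,.037,-2.7)); print(get_obs()["wrist_force"])
s=snap("wrist"); save(s,"pics/w5.png")
E
```

```text
t: 21.22
tcp_pos: [0.6176, -0.1633, 0.0434]
tool_rot: [180.0, -0.1, -2.7]
wrist_force: [0.9, -0.1, -0.9]
width: 0.0456
gripper_force: 20.0
[0.0, -0.1, 0.0] [-0.0007, -0.0003, 0.0064] rows 0.1
[ 0.85258843 -0.10783611 -0.88718234]
```

View pics/w5.png

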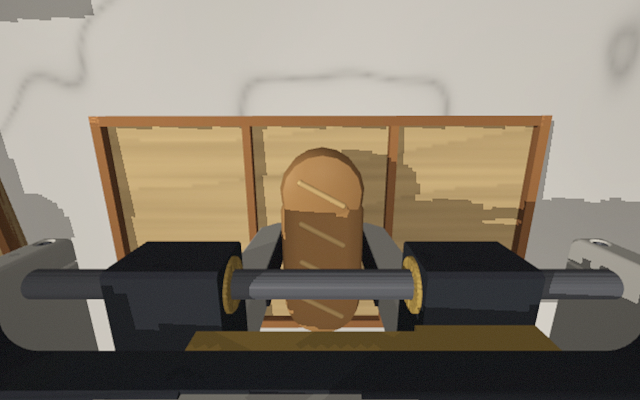

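```bash
python3 - <<'E'
from h import *
s=snap("wrist")
for p,z in(([117,92],.012),([116,550],.012),([116,321],.012),([325,321],.012),([148,322],.035),([330,322],.04)): print(p,at(s,p,z).round(4))
E
python3 -m pendant '[[0,0,0,0,0,0.003,0.03],[0,0,0,0,0,0.005,0.03],[0,0,0,0,0,0.0068,0.03],[0,0,0,0,0,0.0068,0.03],[0,0,0,0,0,0.0068,0.03]]'
```

```text
[117, 92] [ 0.6974 -0.0278  0.012 ]
[116, 550] [ 0.6852 -0.3055  0.012 ]
[116, 321] [ 0.6916 -0.1665  0.012 ]
[325, 321] [ 0.5432 -0.1596  0.012 ]
[148, 322] [ 0.6743 -0.1663  0.035 ]
[330, 322] [ 0.5623 -0.1611  0.04  ]
t: 21.95
tcp_pos: [0.6169, -0.163, 0.0366]
tool_rot: [180.0, -0.0, -2.7]
wrist_force: [-5.7, 2.2, 8.8]
width: 0.0459
gripper_force: 20.0
```

```bash
python3 -m pendant '[[0,0,0,0,0,0,0.056],[0,0,0,0,0,0,0.056],[0,0,0,0,0,0,0.056],[0,0,0,0,0,-0.01,0.056],[0,0,0,0,0,-0.05,0.056],[0,0,0,0,0,-0.11,0.075],[0,0,0,0,0,-0.17,0.075],[0,0,-90,-0.186,-0.211,-0.22,0.075],[0,0,-90,-0.186,-0.211,-0.22,0.075],[0,0,-90,-0.186,-0.211,-0.22,0.075],[0,0,-90,-0.186,-0.211,-0.22,0.075],[0,0,-90,-0.186,-0.211,-0.22,0.075],[0,0,-90,-0.186,-0.211,-0.22,0.075],[0,0,-90,-0.186,-0.211,-0.22,0.075],[0,0,-90,-0.186,-0.211,-0.22,0.075],[0,0,-90,-0.186,-0.211,-0.22,0.075],[0,0,-90,-0.186,-0.211,-0.22,0.075],[0,0,-90,-0.186,-0.211,-0.22,0.075]]'
python3 - <<'E'
from g import *; from fit import *
s=snap("wrist"); save(s,"pics/w6.png"); g=find(s,"tall_jar",np.array([.441,.0565,0])); print(fit([g],"tall_jar",[.441,.0565,0]) if g else None)
go((.441,.0565,.05,87.3))
t=snap("top"); save(t,"pics/t6.png")
g=find(t,"long_roll",np.array([.617,-.163,0])); print(fit([g],"long_roll",[.617,-.163,-.047],True,z=.006) if g else None)
E
```

```text
t: 24.2
tcp_pos: [0.4408, 0.0565, 0.2556]
tool_rot: [180.0, -0.0, 87.2]
wrist_force: [-0.1, -0.1, 0.4]
width: 0.0751
gripper_force: 0.0
(array([0.44138557, 0.05737309]), np.float64(0.8440810258311593))
[0.0, 0.0, -0.0] [0.0001, 0.0001, 0.2054] rows 3.3
(array([ 0.61964464, -0.16204437, -0.04477776]), np.float64(0.8602084118005308))
```

View pics/w6.png

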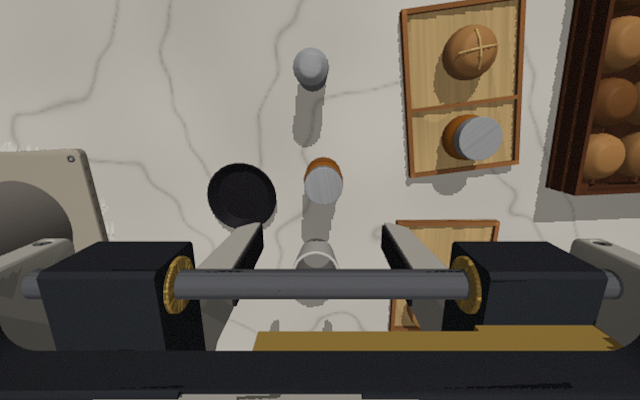

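```bash
python3 -m pendant '[[0,0,0,0.0005,0,0.04,0.062],[0,0,0,0.0005,0,0.09,0.062],[0,0,0,0.0005,0,0.14,0.062],[0,0,0,0.0005,0,0.175,0.062],[0,0,0,0.0005,0,0.19,0.062],[0,0,0,0.0005,0,0.1995,0.062],[0,0,0,0.0005,0,0.1995,0.062],[0,0,0,0.0005,0,0.1995,0.03],[0,0,0,0.0005,0,0.1995,0.03],[0,0,0,0.0005,0,0.1995,0.03],[0,0,0,0.0005,0,0.1995,0.03],[0,0,0,0.0005,0,0.1995,0.03]]' 25
python3 - <<'E'
from g import *
c=np.array([.6165,-.163])+R.from_euler("z",-2.6,degrees=True).as_matrix()[:2,:2]@[0,.091]
d=np.array([.6165,-.163])-R.from_euler("z",-2.6,degrees=True).as_matrix()[:2,:2]@[0,.091]; print(c,d,get_obs()["wrist_force"])
z=get_obs()["tcp_pos"][2]
go((*c,.18,87.3),(*c,z+.006,87.3),(*d,z+.006,87.3))
E
```

```text
t: 25.9
tcp_pos: [0.442, 0.057, 0.057]
tool_rot: [179.9, -0.0, 87.3]
wrist_force: [-0.5, 0.9, 7.0]
width: 0.0492
gripper_force: 25.0
[ 0.62062803 -0.07209368] [ 0.61237197 -0.25390632] [-0.53828811  0.89558487  7.00789166]
[0.1, -0.0, 0.0] [-0.1206, 0.1848, -0.1226] rows 4.0
[0.1, -0.0, 0.0] [-0.1206, 0.1845, -0.0056] rows 3.5
[0.1, -0.0, 0.0] [-0.3026, 0.1847, -0.0056] rows 5.7
```

```bash
python3 -m pendant '[[0,0,0,0,0,-0.02,0.03],[0,0,0,0,0,-0.06,0.03],[0,0,0,0,0,-0.115,0.03],[0,0,0,-0.02,0.031,-0.122,0.03],[0,0,0,-0.05,0.077,-0.122,0.03],[0,0,0,-0.08,0.123,-0.122,0.03],[0,0,0,-0.105,0.161,-0.122,0.03],[0,0,0,-0.1206,0.1848,-0.122,0.03],[0,0,0,-0.1206,0.1848,-0.122,0.03],[0,0,0,-0.1206,0.1848,-0.12,0.03],[0,0,0,-0.1206,0.1848,-0.08,0.03],[0,0,0,-0.1206,0.1848,-0.045,0.03],[0,0,0,-0.1206,0.1848,-0.025,0.03],[0,0,0,-0.1206,0.1848,-0.013,0.03],[0,0,0,-0.1206,0.1848,-0.012,0.03],[0,0,0,-0.1206,0.1848,-0.012,0.03]]'
python3 - <<'E'
from g import *; from fit import *
go((.6206,-.0721,.0625,87.3)); print(get_obs()["wrist_force"])
s=snap("wrist"); save(s,"pics/w7.png")
E
```

```text
t: 27.9
tcp_pos: [0.6207, -0.0723, 0.0692]
tool_rot: [179.9, 0.0, 87.3]
wrist_force: [-0.1, -0.1, -2.3]
width: 0.0496
gripper_force: 25.0
[0.1, 0.0, 0.0] [0.0002, -0.0002, 0.0067] rows 0.1
[-0.07776651 -0.09593684 -2.30333237]
```

View pics/w7.png

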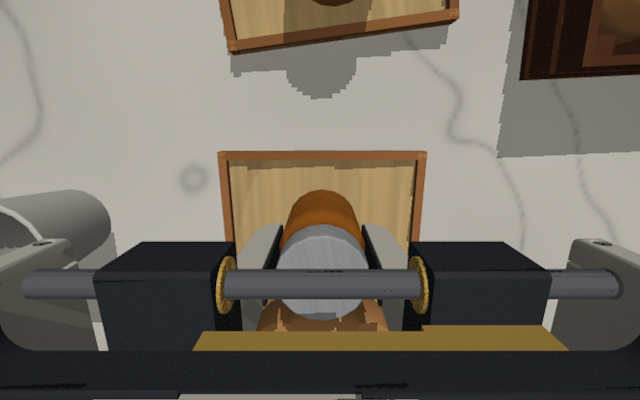

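```bash
python3 -m pendant '[[0,0,0,0,0,0.003,0.03],[0,0,0,0,0,0.005,0.03],[0,0,0,0,0,0.0066,0.03],[0,0,0,0,0,0.0066,0.03],[0,0,0,0,0,0.0066,0.03]]'
```

```text
t: 28.58
tcp_pos: [0.6201, -0.0723, 0.063]
tool_rot: [180.0, 0.0, 87.3]
wrist_force: [-7.4, 0.9, 10.7]
width: 0.0495
gripper_force: 25.0
```

```bash
python3 -m pendant '[[0,0,0,0,0,0,0.065],[0,0,0,0,0,0,0.065],[0,0,0,0,0,0,0.065],[0,0,0,0,0,-0.01,0.065],[0,0,0,0,0,-0.05,0.065],[0,0,0,0,0,-0.11,0.085],[0,0,0,0,-0.03,-0.16,0.085],[0,0,0,-0.004,-0.08,-0.19,0.085],[0,0,0,-0.004,-0.14,-0.19,0.085],[0,0,0,-0.004,-0.18,-0.19,0.085],[0,0,0,-0.004,-0.192,-0.19,0.085],[0,0,0,-0.004,-0.192,-0.19,0.085]]'
python3 - <<'E'
from g import *; from fit import *
s=snap("wrist"); save(s,"pics/w8.png"); g=find(s,"cup",np.array([.4285,-.0675,0])); print(fit([g],"cup",[.4285,-.0675,0]) if g else None)
go((.4285,-.0675,.046,87.3))
t=snap("top"); g=find(t,"tall_jar",np.array([.62,-.072,0])); print(fit([g],"tall_jar",[.62,-.072,0],z=.006) if g else None)
E
```

```text
t: 30.08
tcp_pos: [0.4282, -0.0673, 0.252]
tool_rot: [179.9, 0.0, 87.3]
wrist_force: [0.9, -0.3, -1.0]
width: 0.0848
gripper_force: 0.0
(array([ 0.42603074, -0.0696182 ]), np.float64(0.9256525820246414))
[0.1, 0.0, 0.0] [-0.0002, -0.0005, 0.2055] rows 3.3
None
```

View pics/w8.png

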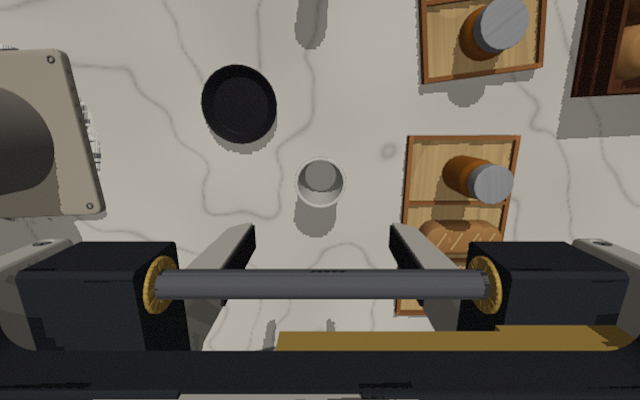

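```bash
python3 -m pendant '[[0,0,0,-0.001,-0.001,0.04,0.085],[0,0,0,-0.001,-0.001,0.09,0.085],[0,0,0,-0.001,-0.001,0.14,0.085],[0,0,0,-0.001,-0.001,0.18,0.085],[0,0,0,-0.001,-0.001,0.196,0.085],[0,0,0,-0.001,-0.001,0.206,0.085],[0,0,0,-0.001,-0.001,0.206,0.085],[0,0,0,-0.001,-0.001,0.206,0.04],[0,0,0,-0.001,-0.001,0.206,0.04],[0,0,0,-0.001,-0.001,0.206,0.04],[0,0,0,-0.001,-0.001,0.206,0.04],[0,0,0,-0.001,-0.001,0.206,0.04],[0,0,0,-0.001,-0.001,0.206,0.04]]' 20
python3 - <<'E'
from g import *
z=get_obs()["tcp_pos"][2]; d=(.6124,-.2539)
go((*d,.18,87.3),(*d,z+.006,87.3))
E
```

```text
t: 31.9
tcp_pos: [0.4273, -0.0683, 0.0459]
tool_rot: [179.9, 0.0, 87.3]
wrist_force: [-2.0, 0.5, 5.8]
width: 0.0615
gripper_force: 20.0
[0.1, 0.0, 0.0] [-0.1768, 0.1937, -0.1339] rows 4.7
[0.1, 0.0, 0.0] [-0.1768, 0.1936, -0.0057] rows 4.2
```

```bash
python3 -m pendant '[[0,0,0,0,0,-0.02,0.04],[0,0,0,0,0,-0.06,0.04],[0,0,0,0,0,-0.12,0.04],[0,0,0,-0.025,0.028,-0.134,0.04],[0,0,0,-0.065,0.071,-0.134,0.04],[0,0,0,-0.105,0.115,-0.134,0.04],[0,0,0,-0.14,0.153,-0.134,0.04],[0,0,0,-0.165,0.181,-0.134,0.04],[0,0,0,-0.1768,0.1937,-0.13,0.04],[0,0,0,-0.1768,0.1937,-0.13,0.04],[0,0,0,-0.1768,0.1937,-0.08,0.04],[0,0,0,-0.1768,0.1937,-0.045,0.04],[0,0,0,-0.1768,0.1937,-0.025,0.04],[0,0,0,-0.1768,0.1937,-0.013,0.04],[0,0,0,-0.1768,0.1937,-0.012,0.04],[0,0,0,-0.1768,0.1937,-0.012,0.04]]'
python3 - <<'E'
from g import *
go((.6124,-.2539,.0519,87.3)); print(get_obs()["wrist_force"])
s=snap("wrist"); save(s,"pics/w9.png")
E
```

```text
t: 33.9
tcp_pos: [0.613, -0.2542, 0.0588]
tool_rot: [179.9, 0.1, 87.3]
wrist_force: [0.8, -0.0, -1.2]
width: 0.0612
gripper_force: 20.0
[0.1, 0.1, 0.0] [0.0003, -0.0006, 0.0069] rows 0.1
[ 0.78594199 -0.02751318 -1.2353527 ]
```

View pics/w9.png

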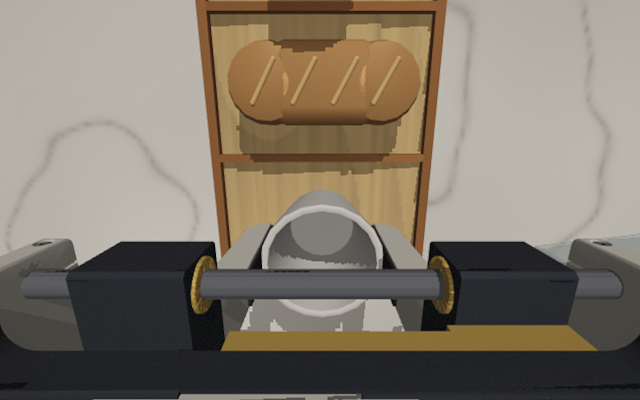

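```bash
python3 -m pendant '[[0,0,0,0,0,0.003,0.04],[0,0,0,0,0,0.005,0.04],[0,0,0,0,0,0.0068,0.04],[0,0,0,0,0,0.0068,0.04],[0,0,0,0,0,0.0068,0.04]]'
```

```text
t: 34.58
tcp_pos: [0.6122, -0.254, 0.052]
tool_rot: [180.0, 0.0, 87.3]
wrist_force: [-5.1, 2.0, 9.5]
width: 0.0611
gripper_force: 20.0
```

```bash
python3 -m pendant '[[0,0,0,0,0,0,0.078],[0,0,0,0,0,0,0.078],[0,0,0,0,0,0,0.078],[0,0,0,0,0,-0.01,0.078],[0,0,0,0,0,-0.05,0.078],[0,0,0,0,0,-0.11,0.078],[0,0,0,0,-0.03,-0.16,0.078],[0,0,0,0,-0.08,-0.2,0.078],[0,0,0,-0.03,-0.14,-0.23,0.078],[0,0,0,-0.06,-0.19,-0.25,0.078],[0,0,0,-0.1,-0.22,-0.25,0.078],[0,0,0,-0.1,-0.22,-0.25,0.078]]'
python3 - <<'E'
from fit import *
S=[snap("top"),snap("scene")]; save(S[0],"pics/t9.png"); save(S[1],"pics/s9.png")
cv2.imwrite("pics/c9.png",cv2.resize(np.vstack([S[0]["image"][110:260,180:540],S[1]["image"][160:290,160:520]])[:,:,::-1],None,fx=2,fy=2))
for t,x,y in(("round_roll",.6277,.2009),("squat_jar",.6355,.0992),("long_roll",.6165,-.163),("tall_jar",.6206,-.0721),("cup",.6124,-.2539)):
    for s in S:
        g=find(s,t,np.array([x,y,.006]),.006); print(t,(x,y),fit([g],t,[x,y,-.045],t=="long_roll",z=.006) if g else None)
E
```

```text
t: 36.08
tcp_pos: [0.3851, -0.3461, 0.3021]
tool_rot: [179.9, 0.2, 87.0]
wrist_force: [0.0, 0.3, 0.4]
width: 0.0783
gripper_force: 0.0
round_roll (0.6277, 0.2009) (array([0.62961633, 0.20080559]), np.float64(0.8271623333067541))
round_roll (0.6277, 0.2009) (array([0.62478839, 0.2031646 ]), np.float64(0.8608146550923234))
squat_jar (0.6355, 0.0992) (array([0.6299576 , 0.09708031]), np.float64(0.7015677848909861))
squat_jar (0.6355, 0.0992) (array([0.63319016, 0.09877869]), np.float64(0.7995668382730063))
long_roll (0.6165, -0.163) (array([ 0.62053271, -0.16204674, -0.041258  ]), np.float64(0.8573379799328186))
long_roll (0.6165, -0.163) (array([ 0.61236883, -0.16234468, -0.03724135]), np.float64(0.8404449196288633))
tall_jar (0.6206, -0.0721) (array([ 0.61871125, -0.07185934]), np.float64(0.8229991679234345))
tall_jar (0.6206, -0.0721) (array([ 0.618735  , -0.07281478]), np.float64(0.8094188157862684))
cup (0.6124, -0.2539) (array([ 0.61218586, -0.25097137]), np.float64(0.8755686469207633))
cup (0.6124, -0.2539) (array([ 0.61594072, -0.25137709]), np.float64(0.9129877391798426))
```

View pics/c9.png

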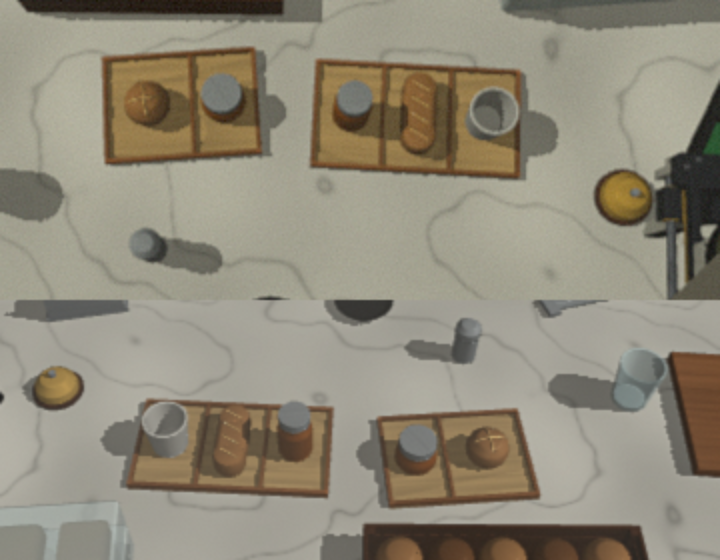

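All five things stand centred in their bays, upright, and the shaker and bell haven't moved. The fitted positions agree with the targets to within about 5 mm.

```bash
python3 -c "
from station import *
print(sign_off())"
```

```text
the job is handed in; nothing more can be done
None
```

Both orders are made up and handed in at about 36 s: all five things stand in their bays, within about 6 mm of the middles by the last camera check, and the shaker and bell were left alone.

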